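# Pin the repair blanks in the lamination jig

## Robot

A 7-joint arm with a two-finger parallel gripper is mounted at the origin on the work surface. World frame = base frame: x ahead of the robot, y to its left, z up, the work surface at z = 0. Lengths are in m, angles in rad, forces in N, time in s.
With the tool pointing down it reaches from about 0.4 to 0.85 m from the base axis. Payload 4.5 kg.
Tool frame: the origin (TCP) lies at the very end of the fingers, on their centre line; the grasp point (between the pads) lies 19 mm behind it (r.grip_depth is the z of the grasp point in the tool frame, in m); z points along the fingers, y is the line along which they close (so a half turn about z gives the same grasp; the last joint's range is limited). The gripper opens to 88 mm and grips with 3 to 60 N. Pads are 18 mm wide; open, the fingers measure 123 mm over their backs; the gripper's body (75 mm by 187 mm) begins 45 mm behind the grasp point.
Start: joints at [1.177, 0.689, -0.195, 1.565, 0.157, 0.902, -0.215], TCP at [0.259, -0.569, 0.239] pointing down, gripper open.
Joint ranges: [-3.01, 3.01], [-0.46, 2.08], [-1.47, 1.51], [0.13, 2.56], [-1, 4.14], [0.04, 2.09], [-2.66, 2.66]. Speed limits (rad/s): [2.57, 2.57, 3.14, 3.14, 3.14, 3.14, 3.14].

## Interface

Orientations are given as a unit quaternion [x, y, z, w].
In Python, from plant import r gives the robot as it stands.
- The arm moves only by the tool pendant, called after "Emit:" as name(argument=value, ...) on one line, values as JSON. Schema: {"type":"object","properties":{"deltas":{"type":"array","items":{"type":"number"},"minItems":7,"maxItems":70},"grip_force":{"type":"number"},"only":{"type":"string"},"quiet":{"type":"boolean"},"lines":{"type":"string"}},"required":["deltas"],"additionalProperties":false}. deltas is one flat list of numbers that holds 1 to 10 rows one after another, with no inner brackets; each row has 7 numbers: the opening from 0.0 (shut) to 1.0 (fully open), then dx, dy, dz in shares of 0.5 m (1.0 is 0.5 m), then a rotation vector rx, ry, rz in a scale on which 1.0 is pi rad; each row is the pose to reach, as a shift and turn from the pose commanded when the call began, along the tool's axes at that moment; what a row does not reach only later rows make up. A row lasts 1/10 s, in which the tool goes at most 0.05 m and 0.15 rad, less where a joint would pass 70% of its speed; a pose out of reach is approached as far as the arm can. The fingers move at their own pace and stop on an object; grip_force is the grip in N (left out, the last holds). Time passes only in rows, so rows that do not move let the fingers close. The tool returns the time, the measured TCP pose, the force, the opening and the grip force at its end. only (a regular expression) keeps the lines of the reply that match it, lines (a string "A,B") keeps lines A to B, and quiet returns only ok. No shift or turn number may pass 1 either way. Input that does not fit is refused with a message, and nothing moves.
- r.get_state(): the state, without advancing time (a new reading comes with each control period).
- r.snapshot(name): name is "side" or "top" or "wrist"; returns the picture (384x512x3 uint8, red, green, blue); there is no depth.
- r.camera_params(name): a dict with "fx", "fy", "cx", "cy" (pixels), "rvec" (rotation vector, rad) and "tvec" (3), from world to camera coordinates, as OpenCV has them. Camera axes: x right, y down, z forward; pixel columns grow to the right and rows downward; lengths in m; the calibration is good to about 2 mm. A picture is of the moment at which its call begins: read the wrist's pose just before it. camera_params takes no time and is no camera call; for the wrist camera it gives the pose at the moment of the call.
- r.finish_job(): hands the job in; it is judged then, once.
The state is a dict: "clock": time; "q": joint angles; "qd": joint speeds; "joint_torque": joint torques, N m; "tool_pos": TCP position; "eef_rot": TCP orientation; "contact_force": force on the tool from outside, world axes, zero at the start; "moment": the same for the moment, N m; "opening": opening from 0.0 (shut) to 1.0 (fully open); "finger_force": force on a finger pad.
Only numpy, scipy, OpenCV 4.12 (cv2) and the standard library are available. Lean on these libraries where they do the work, as an engineer would, in place of code of your own. Each camera call takes 0.05 s, during which the arm holds its last target. There are 200 camera calls.

## Task

On the frame conservator's bench two drilled wooden repair blanks lie stacked in a grey jig. Take the long pin with the red knob out of the wooden rack and push it straight down through the hole in both blanks and into the jig base, keeping hold of it until it is well into the base, so that it ends fully home with its knob resting on the upper blank; then let go. Leave the short pin with the blue knob where it is in the rack.

Things in the scene. Friction and masses are not known exactly. Their poses are not given: they have to be found in the camera images.
- pin_long: Pin to use: steel shaft 20 mm thick, 60 mm long, its last 12 mm tapering to an 8 mm nose; on top a red knob, 38 mm diameter, 40 mm tall; 0.18 kg. Origin: centre of the nose's end face; z up the pin (knob from 60 to 100 mm). It hangs upright by its knob in a hole of the fixed wooden rack (an open bridge, flat top 70 x 190 mm, 80 mm above the table), nose 20 mm above the table.
- pin_short: Pin to leave alone, in the rack's other hole 90 mm away (which hole varies): blue knob of the same size, top 120 mm above the table; shaft 20 mm thick, only 32 mm long. Origin: centre of the nose's end face, 48 mm above the table; z up. The line from pin to pin is the rack's long direction.
- jig: Fixed jig: grey base 170 (x) x 150 (y) x 30 mm, a vertical 28 mm through hole at its centre; steel stops (tops 58 mm up) keep the two blanks in place within 2 mm. Origin: centre of its underside, on the hole's axis at table height; z up. The stack's top, the hole's mouth, is at z = 66 mm. Pin fully home: its nose is at z = 6 mm.
- blank_upper: Upper blank: pale wood, 110 (x) x 90 (y) x 18 mm, loose, a 28 mm hole through its centre. A dark blank of the same size lies under it; their holes line up with the jig's within 3 mm. Origin: centre of its underside, on the hole's axis, 48 mm above the table; z up.

How it is judged:
On the way:
1. the held long pin is down through both blanks and its nose is in the jig base (z of pin_long in the frame of jig below 0.027 m and horizontal distance between pin_long and jig below 0.012 m and contact force between the fingers and pin_long above 0.5 N), for 0.05 s.
At the end, for the whole second after the job is handed in: The long pin stands released and still, fully home through both blanks (nose within 12 mm of the table and of the hole's axis, upright within 10 degrees); the upper blank is within 12 mm of the axis and raised under 8 mm; the short pin is within 30 mm of its start (z of pin_long in the frame of jig below 0.012 m and horizontal distance between each of pin_long, blank_upper and jig below 0.012 m and angle between pin_long's own z axis and vertical below 0.17 rad and height (world z) of blank_upper below 0.056 m and linear speed of pin_long below 0.02 m/s and distance of pin_short from where it was at the start of the episode below 0.03 m); the robot touches nothing.
It fails at once if the short pin is taken out of its place (moved more than 30 mm) (distance of pin_short from where it was at the start of the episode above 0.03 m).
It also fails if it takes over 42 s, if anything falls off the work surface, if the arm or the gripper's body presses on something with over 40 N, if the wrist force passes 120 N, or if a joint passes its speed limit or range.

## Working session

There is one attempt and no reset: what is moved stays moved. The work goes in short steps, Python scripts to look and compute and a tool call to move; the robot and the scene stay as the last step left them, time stands still between calls to the robot, and variables do not carry over. Pictures are saved under pics/ and viewed, at most 10 in all, crops included, and the job is handed in when it is done.

```bash
ls; mkdir -p pics
```

Run:
```python
from plant import r
import cv2,numpy as np
s=r.get_state();print({k:np.round(v,3).tolist() for k,v in s.items()})
a=r.snapshot("side");b=r.snapshot("top")
for n,i in(("side",a),("top",b)):cv2.imwrite(f"pics/{n}0.png",i[:,:,::-1]);c=r.camera_params(n);print(n,{k:np.round(v,3).tolist() for k,v in c.items()})
```

```text
pics
plant.py
{'clock': 0.0, 'q': [1.177, 0.69, -0.194, 1.566, 0.157, 0.902, -0.215], 'qd': [-0.001, -0.0, 0.001, -0.0, 0.0, 0.001, 0.001], 'joint_torque': [-0.0, -52.755, -1.267, -15.342, -0.053, 0.007, 0.0], 'tool_pos': [0.259, -0.568, 0.238], 'eef_rot': [0.977, 0.212, -0.0, -0.001], 'contact_force': [0.603, 0.084, -0.532], 'moment': [-0.015, -0.017, -0.01], 'finger_force': 0.0, 'opening': 0.997}
side {'fx': 394.139, 'fy': 394.139, 'cx': 257.774, 'cy': 190.761, 'rvec': [2.218, -0.093, 0.04], 'tvec': [-0.524, 0.072, 0.891]}
top {'fx': 363.4, 'fy': 363.4, 'cx': 259.231, 'cy': 190.539, 'rvec': [2.116, -2.15, 0.178], 'tvec': [0.04, 0.538, 0.709]}
```

View pics/side0.png

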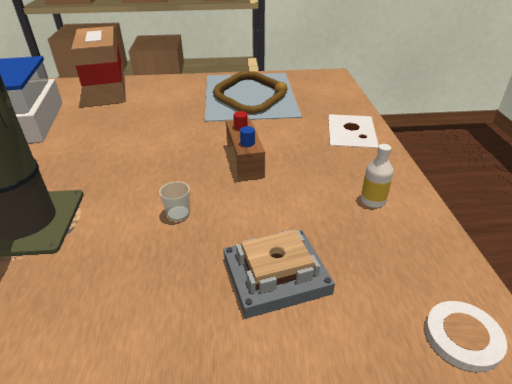

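View pics/top0.png

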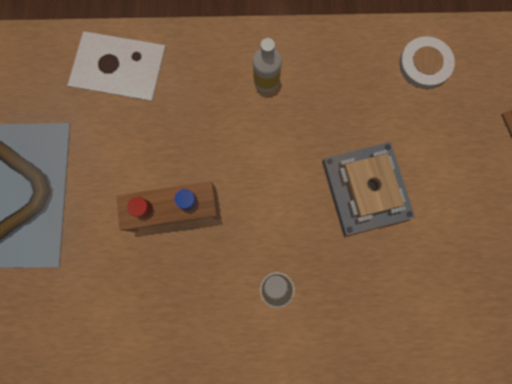

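The side view shows the red knob near (240,120), the blue at (248,137) and the hole at (277,253). In the top view they are at (138,207), (185,199) and (374,184), and the arm is out of both views.

Create h.py:
```python
import numpy as np,cv2
from scipy.spatial.transform import Rotation as R
def P(c):return np.array([[c['fx'],0,c['cx']],[0,c['fy'],c['cy']],[0,0,1]])@np.c_[cv2.Rodrigues(np.array(c['rvec'],float))[0],np.array(c['tvec'],float)]
def tri(cs,uv):  # multi-view linear triangulation + reprojection error
    A=[];Ps=[P(c) for c in cs]
    for p,(u,v) in zip(Ps,uv):
        for row in (u*p[2]-p[0],v*p[2]-p[1]):A.append(row)
    X=np.linalg.svd(A)[2][-1];X=X/X[3]
    e=[np.linalg.norm((p@X)[:2]/(p@X)[2]-q) for p,q in zip(Ps,uv)]
    return X[:3],np.round(e,2)
def ray(c,uv,z):  # ray to plane z
    p=P(c);A=np.c_[p[:,0],p[:,1],-np.array([uv[0],uv[1],1])];s=np.linalg.solve(A,-(p[:,2]*z+p[:,3]));return s[:2]
def mask(im,col):
    h=cv2.cvtColor(im,cv2.COLOR_RGB2HSV);H,S,V=cv2.split(h)
    if col=='red':m=((H<8)|(H>172))&(S>190)&(V>60)
    elif col=='blue':m=(H>100)&(H<130)&(S>190)&(V>50)
    elif col=='dark':m=V<75
    return m.astype(np.uint8)
def blob(im,col,at,rad=25):
    m=mask(im,col);u,v=map(int,at);k=np.zeros_like(m);cv2.circle(k,(u,v),rad,1,-1);m=m*k
    n,l,st,c=cv2.connectedComponentsWithStats(m);
    i=1+np.argmax(st[1:,4]);return c[i],st[i],(l==i)
```

Run:
```python
from h import *
from plant import r
ims={n:cv2.imread(f"pics/{n}0.png")[:,:,::-1].copy() for n in("side","top")}
cs=[r.camera_params(n) for n in("side","top")]
for k,a,b,rad in(('red',(240,120),(138,207),18),('blue',(248,137),(185,199),18),('dark',(277,253),(374,184),11)):
    A,sa,_=blob(ims['side'],k,a,rad);B,sb,_=blob(ims['top'],k,b,rad)
    X,e=tri(cs,[A,B]);print(k,A.round(1),sa,B.round(1),sb,X.round(4),e, [ray(c,q,X[2]).round(4) for c,q in zip(cs,(A,B))])
# jig orientation: pale wood in top view
h=cv2.cvtColor(ims['top'],cv2.COLOR_RGB2HSV)
for n,p in(('wood',(360,195)),('table',(300,200)),('hole',(374,184))):print(n,h[p[1],p[0]])
```

```text
red [240.2 119.4] [234 111  13  19 193] [143. 204.] [143 204   1   1   1] [0.5027 0.2513 0.1074] [1.05 1.74] [array([0.4999, 0.2504]), array([0.506 , 0.2517])]Traceback (most recent call last):
  File "<stdin>", line 6, in <module>
  File "h.py", line 22, in blob
    i=1+np.argmax(st[1:,4]);return c[i],st[i],(l==i)
        ~~~~~~~~~^^^^^^^^^^
    return _wrapfunc(a, 'argmax', axis=axis, out=out, **kwds)
    return bound(*args, **kwds)
ValueError: attempt to get argmax of an empty sequence
```

Run:
```python
from h import *
ims={n:cv2.imread(f"pics/{n}0.png")[:,:,::-1].copy() for n in("side","top")}
for n,ps in(('side',[(240,120),(248,137),(277,253),(262,260),(240,150)]),('top',[(138,207),(185,199),(374,184),(360,195),(161,205),(300,200),(335,195)])):
    h=cv2.cvtColor(ims[n],cv2.COLOR_RGB2HSV)
    for p in ps:print(n,p,h[p[1],p[0]])
```

```text
side (240, 120) [  1 209 105]
side (248, 137) [110 197  93]
side (277, 253) [ 14 127  86]
side (262, 260) [ 16 114 205]
side (240, 150) [ 12 149 149]
top (138, 207) [  3 181 138]
top (185, 199) [112 143 123]
top (374, 184) [11 60 47]
top (360, 195) [ 15 111 142]
top (161, 205) [ 13 148 114]
top (300, 200) [ 14 128 136]
top (335, 195) [10  9 85]
```

```bash
sed -i "s/((H<8)|(H>172))&(S>190)&(V>60)/((H<7)|(H>170))\&(S>150)\&(V>50)/; s/(S>190)&(V>50)/(S>110)\&(V>40)/; s/V<75/V<95/" h.py
```

Run:
```python
from h import *
from plant import r
ims={n:cv2.imread(f"pics/{n}0.png")[:,:,::-1].copy() for n in("side","top")}
cs=[r.camera_params(n) for n in("side","top")]
for k,a,b,rad in(('red',(240,120),(138,207),18),('blue',(248,137),(185,199),18),('dark',(277,253),(374,184),10)):
    A,sa,_=blob(ims['side'],k,a,rad);B,sb,_=blob(ims['top'],k,b,rad)
    X,e=tri(cs,[A,B]);print(k,A.round(1),sa,B.round(1),sb,X.round(4),e)
# pale blank quad in top view
for n in cs and ('side','top'):
    print(n,(-cv2.Rodrigues(np.array(r.camera_params(n)['rvec'],float))[0].T@r.camera_params(n)['tvec']).round(3))
```

```text
red [239.9 119.5] [234 111  14  19 213] [138.7 206.8] [128 197  24  20 362] [0.5003 0.2614 0.1019] [0.38 0.64]
blue [247.  135.9] [240 126  15  21 250] [184.  198.7] [175 190  19  19 268] [0.5147 0.176  0.0983] [0.53 0.82]
dark [276.6 255. ] [271 253  12   5  41] [374. 184.] [368 178  13  13 133] [ 0.5453 -0.2034  0.0583] [0.49 0.52]
side [ 0.471 -0.708  0.593]
top [0.413 0.031 0.789]
```

The measurements agree with the text: the pins are 86 mm apart, the knobs' centres are at z≈0.1 and the hole's mouth is at z≈0.06. Next I look from above the jig with the wrist camera.

Add to h.py:
```python
def delta(s,pos,yaw,down=True):
    """tool-frame shift and rotvec to reach pos with tool pointing straight down, tool y axis at world angle yaw"""
    Rc=R.from_quat(s['eef_rot']);y=np.array([np.cos(yaw),np.sin(yaw),0]);z=np.array([0,0,-1.])
    Rt=R.from_matrix(np.c_[np.cross(y,z),y,z])
    return Rc.inv().apply(np.array(pos)-s['tool_pos']).round(4),(Rc.inv()*Rt).as_rotvec().round(4)
```

Run:
```python
from h import *
from plant import r
s=r.get_state();c=r.camera_params('wrist');M=cv2.Rodrigues(np.array(c['rvec'],float))[0]
C=-M.T@c['tvec'];Rc=R.from_quat(s['eef_rot'])
print('cam in tool',Rc.inv().apply(C-s['tool_pos']).round(3),'axes in tool',Rc.inv().apply(M).round(2).tolist(),c['fx'])
print(delta(s,[0.545,-0.203,0.25],np.deg2rad(-30)))
print(delta(s,[0.50,0.261,0.25],np.deg2rad(9.6)))
```

```text
cam in tool [ 0.067 -0.001 -0.146] axes in tool [[0.0, 1.0, 0.0], [-0.97, 0.0, -0.26], [-0.26, -0.0, 0.97]] 278.2110157977077
(array([ 0.4117, -0.2136, -0.0117]), array([-1.600e-03, -4.000e-04, -6.193e-01]))
(array([ 0.5633, -0.6545, -0.011 ]), array([-1.5000e-03, -1.0000e-03, -1.3105e+00]))
```

The manual's scale: shifts go in shares of 0.5 m and turns go in shares of pi rad. Converting my numbers, 0.41 m / 0.5 = 0.82, 0.038 m / 0.5 = 0.076, -0.62 rad / 3.1416 = -0.1974.

Emit:
pendant(deltas=[1, 0.16, -0.08, 0, 0, 0, -0.0446, 1, 0.32, -0.16, 0, 0, 0, -0.0891, 1, 0.48, -0.24, 0, 0, 0, -0.1337, 1, 0.64, -0.32, 0.04, 0, 0, -0.1783, 1, 0.82, -0.428, 0.076, 0, 0, -0.1974, 1, 0.82, -0.428, 0.076, 0, 0, -0.1974, 1, 0.82, -0.428, 0.076, 0, 0, -0.1974, 1, 0.82, -0.428, 0.076, 0, 0, -0.1974, 1, 0.82, -0.428, 0.076, 0, 0, -0.1974, 1, 0.82, -0.428, 0.076, 0, 0, -0.1974])

```text
clock: 1.1
tool_pos: [0.547, -0.1966, 0.2001]
eef_rot: [0.864, 0.504, 0.002, -0.001]
contact_force: [-0.4, 1.1, 0.6]
opening: 0.998
finger_force: 0.0
```

Emit:
pendant(deltas=[1, 0, 0, 0, 0, 0, 0, 1, 0, 0, 0, 0, 0, 0])

```text
clock: 1.3
tool_pos: [0.5423, -0.2057, 0.2004]
eef_rot: [0.866, 0.5, -0.001, 0.0]
contact_force: [0.1, -1.4, 0.3]
opening: 1.001
finger_force: 0.0
```

Run:
```python
from h import *
from plant import r
import json
c=r.camera_params('wrist');s=r.get_state();im=r.snapshot('wrist');cv2.imwrite('pics/w1.png',im[:,:,::-1])
json.dump({k:np.array(v).tolist() for k,v in c.items()},open('w1.json','w'));print(s['tool_pos'],s['clock'],delta(s,[0.545,-0.203,0.2],np.deg2rad(-30)))
p=P(c)@[0.5453,-0.2034,0.066,1];print(p[:2]/p[2])
```

```text
[ 0.5423076  -0.20568214  0.20041361] 1.3 (array([0.0037, 0.001 , 0.0004]), array([-0.0009,  0.0023, -0.001 ]))
[256.99150371 178.47271665]
```

View pics/w1.png

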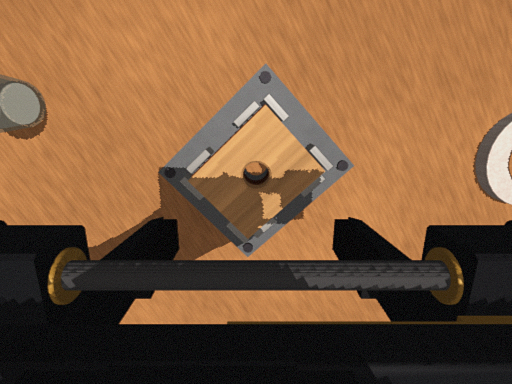

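The wrist view shows the hole's rim centred at about (257,172), 6 px from where I predicted it. I'll refine it with rays.

Run:
```python
from h import *
from plant import r
import json
c1=json.load(open('w1.json'));im=cv2.imread('pics/w1.png')[:,:,::-1].copy()
c=r.camera_params('wrist');s=r.get_state();im2=r.snapshot('wrist');cv2.imwrite('pics/w2.png',im2[:,:,::-1])
ct=r.camera_params('top');t=cv2.imread('pics/top0.png')[:,:,::-1].copy()
print('top ray',ray(ct,(374,184),.066),blob(t,'dark',(374,184),10)[0])
for cc,i in((c1,im),(c,im2)):
    p,st,m=blob(i,'dark',(257,172),17);(u,v),ax,an=cv2.fitEllipse(cv2.convexHull(np.argwhere(m)[:,::-1].astype(np.int32)))
    print(p,st,(u,v),ax,ray(cc,(u,v),.066), ray(cc,(257,172.5),.066))
print(s['tool_pos'])
cv2.imwrite('pics/w2c.png',cv2.resize(im2[140:210,215:300,::-1],None,fx=7,fy=7,interpolation=0))
```

```text
top ray [ 0.54487075 -0.20093547] [374.         183.96240602]
[256.09703504 178.78436658] [243 168  27  21 371] (256.0106201171875, 175.9990692138672) (24.388446807861328, 27.028087615966797) [ 0.54572894 -0.20063185] [ 0.54844476 -0.19795895]
[255.95054945 177.73901099] [243 167  27  21 364] (255.57862854003906, 174.78073120117188) (24.517248153686523, 27.002443313598633) [ 0.54564261 -0.20029449] [ 0.548106   -0.19895761]
[ 0.54196121 -0.20661485  0.20055863]
```

View pics/w2c.png

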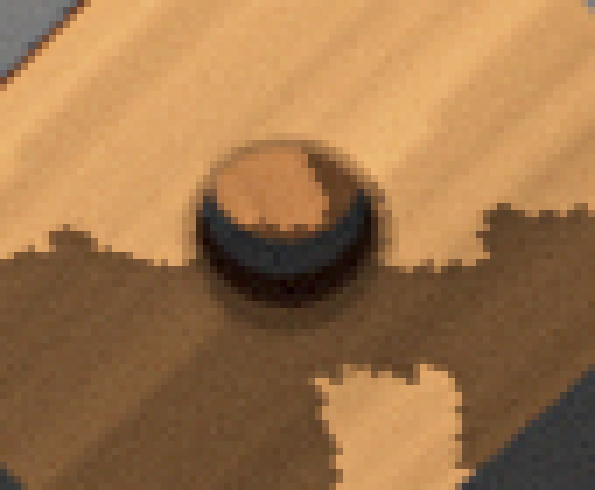

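In the tool's units: -0.08 m / 0.5 = -0.16, -0.04 m / 0.5 = -0.08.

Emit:
pendant(deltas=[1, 0, -0.08, 0, 0, 0, 0, 1, 0, -0.16, 0, 0, 0, 0, 1, 0, -0.16, 0, 0, 0, 0, 1, 0, -0.16, 0, 0, 0, 0, 1, 0, -0.16, 0, 0, 0, 0])

```text
clock: 1.9
tool_pos: [0.4753, -0.1658, 0.2012]
eef_rot: [0.867, 0.499, 0.001, 0.001]
contact_force: [-0.3, 0.3, -0.1]
opening: 0.999
finger_force: 0.0
```

Run:
```python
from h import *
from plant import r
import json
c=r.camera_params('wrist');s=r.get_state();im=r.snapshot('wrist');cv2.imwrite('pics/w3.png',im[:,:,::-1])
p=P(c)@[0.547,-0.1995,0.066,1];u,v=(p[:2]/p[2]).round().astype(int);print(u,v)
json.dump({k:np.array(q).tolist() for k,q in c.items()},open('w3.json','w'))
cv2.imwrite('pics/w3c.png',cv2.resize(im[v-35:v+35,u-42:u+43,::-1],None,fx=7,fy=7,interpolation=0))
print(delta(s,[0.50,0.261,0.22],np.deg2rad(9.6)))
```

```text
332 175
(array([ 0.3815, -0.1927, -0.0193]), array([ 0.0025,  0.0008, -0.6933]))
```

View pics/w3c.png

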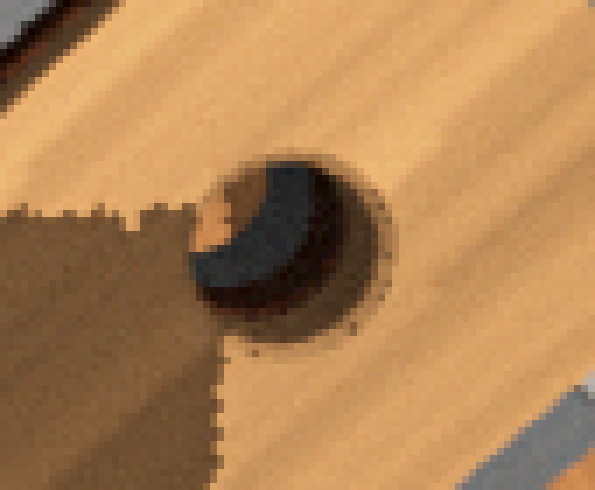

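The rim is centred at about (331.6,175.8), within a pixel of the prediction. I'll triangulate it and move on to the rack.

Run:
```python
from h import *
from plant import r
import json
c1=json.load(open('w1.json'));c3=json.load(open('w3.json'));ct=r.camera_params('top')
print(tri([c1,c3],[(256.2,174),(331.6,175.8)]),tri([c1,c3,ct],[(256.2,174),(331.6,175.8),(374,184)]),ray(c1,(256.2,174),.066),ray(c3,(331.6,175.8),.066))
```

```text
(array([ 0.54686485, -0.19903488,  0.06729388]), array([0.41, 0.4 ])) (array([ 0.54617885, -0.20079611,  0.06366637]), array([1.46, 0.99, 0.63])) [ 0.54694819 -0.1989093 ] [ 0.5468486  -0.19983881]
```

Emit:
pendant(deltas=[1, 0.08, -0.04, -0.02, 0, 0, -0.0318, 1, 0.16, -0.08, -0.04, 0, 0, -0.0637, 1, 0.24, -0.12, -0.04, 0, 0, -0.0955, 1, 0.32, -0.16, -0.04, 0, 0, -0.1273, 1, 0.4, -0.2, -0.04, 0, 0, -0.1592, 1, 0.48, -0.24, -0.04, 0, 0, -0.191, 1, 0.56, -0.28, -0.04, 0, 0, -0.2196, 1, 0.64, -0.32, -0.04, 0, 0, -0.2196, 1, 0.64, -0.32, -0.04, 0, 0, -0.2196, 1, 0.64, -0.32, -0.04, 0, 0, -0.2196])

```text
clock: 2.95
tool_pos: [0.4963, 0.194, 0.2205]
eef_rot: [0.645, 0.764, 0.0, 0.0]
contact_force: [0.2, -0.2, 0.5]
opening: 1.005
finger_force: 0.0
```

Emit:
pendant(deltas=[1, 0, 0, 0, 0, 0, 0, 1, 0, 0, 0, 0, 0, 0])

```text
clock: 3.15
tool_pos: [0.4961, 0.191, 0.2205]
eef_rot: [0.647, 0.763, -0.001, 0.0]
contact_force: [-0.4, -0.9, -0.4]
opening: 1.002
finger_force: 0.0
```

Run:
```python
from h import *
from plant import r
import json
c=r.camera_params('wrist');s=r.get_state();im=r.snapshot('wrist');cv2.imwrite('pics/w4.png',im[:,:,::-1])
json.dump({k:np.array(q).tolist() for k,q in c.items()},open('w4.json','w'))
p=P(c)@[0.5003,.2614,.1,1];print(p[:2]/p[2]);print(delta(s,[0.50,0.261,0.22],np.deg2rad(9.6)))
```

```text
[271.18588813 112.68806285]
(array([0.0684, 0.0153, 0.0004]), array([-0.0003,  0.0014, -0.0039]))
```

View pics/w4.png

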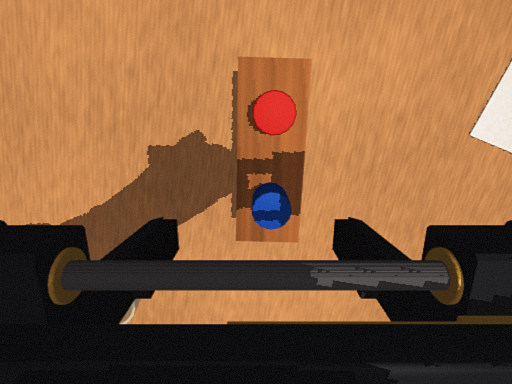

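The red knob's top face is centred near (274,112). The rack lies almost along the image column, so the yaw is right. I'll move above the knob and measure from a second place.

In the tool's units: 0.066 m / 0.5 = 0.132, 0.04 m / 0.5 = 0.08.

Emit:
pendant(deltas=[1, 0.08, 0.02, 0, 0, 0, 0, 1, 0.132, 0.032, 0, 0, 0, 0, 1, 0.132, 0.032, 0, 0, 0, 0, 1, 0.132, 0.032, 0, 0, 0, 0, 1, 0.132, 0.032, 0, 0, 0, 0])

```text
clock: 3.7
tool_pos: [0.5006, 0.2587, 0.2205]
eef_rot: [0.647, 0.763, -0.001, 0.001]
contact_force: [0.9, -0.5, 0.0]
opening: 0.997
finger_force: 0.0
```

Run:
```python
from h import *
from plant import r
import json
c4=json.load(open('w4.json'));i4=cv2.imread('pics/w4.png')[:,:,::-1].copy()
c=r.camera_params('wrist');s=r.get_state();im=r.snapshot('wrist');cv2.imwrite('pics/w5.png',im[:,:,::-1])
p=P(c)@[0.502,.262,.12,1];g=p[:2]/p[2];print(g);q=[]
for cc,i,a in((c4,i4,(274,112)),(c,im,g)):
    B,st,m=blob(i,'red',a,45)
    h=cv2.cvtColor(i,cv2.COLOR_RGB2HSV)[:,:,2];print('V pct',np.percentile(h[m],[5,25,50,75,95]))
    m=m&(h>0.85*np.percentile(h[m],60));(u,v),ax,an=cv2.fitEllipse(cv2.convexHull(np.argwhere(m)[:,::-1].astype(np.int32)))
    print(B,st,(u,v),ax,ray(cc,(u,v),.12));q.append((u,v))
X=tri([c4,c],q);print(X);x=X[0]
print(delta(s,[*x[:2],.088],np.deg2rad(9.6)))
```

```text
[256.30421135 186.99833522]
V pct [169.9 223.  226.  227.  229. ]
[273.87979207 112.19298246] [ 253   90   43   45 1539] (274.2216796875, 112.24131774902344) (41.790679931640625, 43.289337158203125) [0.50173751 0.26187439]
V pct [ 73.   100.   105.   206.   214.25]
[255.94850949 183.83807588] [ 236  161   41   46 1476] (256.22821044921875, 186.95379638671875) (38.48828887939453, 40.07499313354492) [0.50192449 0.26203008]
(array([0.50186417, 0.26188031, 0.11938745]), array([0.1, 0.1]))
(array([0.0031, 0.0019, 0.1325]), array([-0.0006,  0.0019, -0.0029]))
```

The knob's top centre is (0.5019, 0.2619, 0.119), and the height matches the expected 0.120. I'll descend and grasp.

Emit:
pendant(deltas=[1, 0.006, 0.004, 0.06, 0, 0, 0, 1, 0.006, 0.004, 0.12, 0, 0, 0, 1, 0.006, 0.004, 0.18, 0, 0, 0, 1, 0.006, 0.004, 0.23, 0, 0, 0, 1, 0.006, 0.004, 0.264, 0, 0, 0, 1, 0.006, 0.004, 0.264, 0, 0, 0, 1, 0.006, 0.004, 0.264, 0, 0, 0], grip_force=35)

```text
clock: 4.45
tool_pos: [0.5021, 0.2635, 0.089]
eef_rot: [0.646, 0.763, -0.0, 0.0]
contact_force: [-0.1, 0.2, 0.8]
opening: 0.999
finger_force: 0.0
```

Emit:
pendant(deltas=[0, 0, 0, 0, 0, 0, 0, 0, 0, 0, 0, 0, 0, 0, 0, 0, 0, 0, 0, 0, 0, 0, 0, 0, 0, 0, 0, 0, 0, 0, 0, 0, 0, 0, 0, 0, 0, 0, 0, 0, 0, 0, 0, 0, 0, 0, 0, 0, 0, 0, 0, 0, 0, 0, 0, 0], grip_force=35)

```text
clock: 5.25
tool_pos: [0.5014, 0.2642, 0.0887]
eef_rot: [0.646, 0.764, -0.0, -0.0]
contact_force: [-1.0, -0.1, 1.7]
opening: 0.424
finger_force: 35.0
```

The opening of 37 mm fits the 38 mm knob. Lifting.

In the tool's units: -0.14 m / 0.5 = -0.28, -0.125 m / 0.5 = -0.25.

Emit:
pendant(deltas=[0, 0, 0, -0.04, 0, 0, 0, 0, 0, 0, -0.09, 0, 0, 0, 0, 0, 0, -0.15, 0, 0, 0, 0, 0, 0, -0.21, 0, 0, 0, 0, 0, 0, -0.25, 0, 0, 0, 0, 0, 0, -0.28, 0, 0, 0, 0, 0, 0, -0.28, 0, 0, 0])

```text
clock: 5.95
tool_pos: [0.5028, 0.2649, 0.2303]
eef_rot: [0.646, 0.764, 0.002, 0.001]
contact_force: [0.1, 0.2, -1.4]
opening: 0.42
finger_force: 35.0
```

Run:
```python
from h import *
from plant import r
s=r.get_state();print(delta(s,[0.5468,-0.1993,0.23],np.deg2rad(-30)))
```

```text
(array([-4.651e-01, -3.360e-02, -4.000e-04]), array([ 0.003 , -0.0026,  0.6903]))
```

In the tool's units: -0.37 m / 0.5 = -0.74, -0.02 m / 0.5 = -0.04, 0.65 rad / 3.1416 = 0.2069.

Emit:
pendant(deltas=[0, -0.04, 0, 0, 0, 0, 0.0159, 0, -0.11, -0.008, 0, 0, 0, 0.0318, 0, -0.19, -0.014, 0, 0, 0, 0.0541, 0, -0.27, -0.02, 0, 0, 0, 0.0764, 0, -0.35, -0.026, 0, 0, 0, 0.0987, 0, -0.43, -0.032, 0, 0, 0, 0.121, 0, -0.51, -0.036, 0, 0, 0, 0.1432, 0, -0.59, -0.042, 0, 0, 0, 0.1655, 0, -0.67, -0.048, 0, 0, 0, 0.1878, 0, -0.74, -0.054, 0, 0, 0, 0.2069])

```text
clock: 6.95
tool_pos: [0.5349, -0.1092, 0.2272]
eef_rot: [0.857, 0.515, -0.002, -0.0]
contact_force: [0.2, 0.6, -1.7]
opening: 0.421
finger_force: 35.0
```

Run:
```python
from h import *
from plant import r
s=r.get_state();print(delta(s,[0.5468,-0.1993,0.23],np.deg2rad(-30)))
```

```text
(array([-0.074 ,  0.0529, -0.0027]), array([-0.0021,  0.0028,  0.0337]))
```

In the tool's units: -0.06 m / 0.5 = -0.12, -0.05 m / 0.5 = -0.1, 0.03 rad / 3.1416 = 0.0095.

Emit:
pendant(deltas=[0, -0.06, 0.04, 0, 0, 0, 0.0095, 0, -0.1, 0.07, 0, 0, 0, 0.0095, 0, -0.12, 0.09, 0, 0, 0, 0.0095, 0, -0.12, 0.09, 0, 0, 0, 0.0095, 0, -0.12, 0.09, 0, 0, 0, 0.0095, 0, -0.12, 0.09, 0, 0, 0, 0.0095])

```text
clock: 7.55
tool_pos: [0.5485, -0.1768, 0.2285]
eef_rot: [0.863, 0.506, 0.0, -0.001]
contact_force: [-0.1, -0.8, -2.4]
opening: 0.424
finger_force: 35.0
```

Run:
```python
from h import *
from plant import r
s=r.get_state();print(delta(s,[0.5468,-0.1993,0.23],np.deg2rad(-30)))
c=r.camera_params('wrist');im=r.snapshot('wrist');sd=r.snapshot('side');cv2.imwrite('pics/w6.png',im[:,:,::-1]);cv2.imwrite('pics/s6.png',sd[:,:,::-1])
cs=r.camera_params('side')
a=np.hstack([cv2.resize(im[100:330,130:400],(460,392)),cv2.resize(sd[150:310,200:340],(340,392))])
cv2.imwrite('pics/c6.png',a[:,:,::-1])
for cc in(c,cs):
  for z in(.162,.262):
    p=P(cc)@[*s['tool_pos'][:2],z,1];print(p[:2]/p[2])
```

```text
(array([-0.0205,  0.0095, -0.0015]), array([-0.0012, -0.001 ,  0.0134]))
[255.58557284 201.87922886]
[255.45780447 268.39989469]
[278.52538083 202.0964049 ]
[280.24701825 153.03949177]
```

View pics/c6.png

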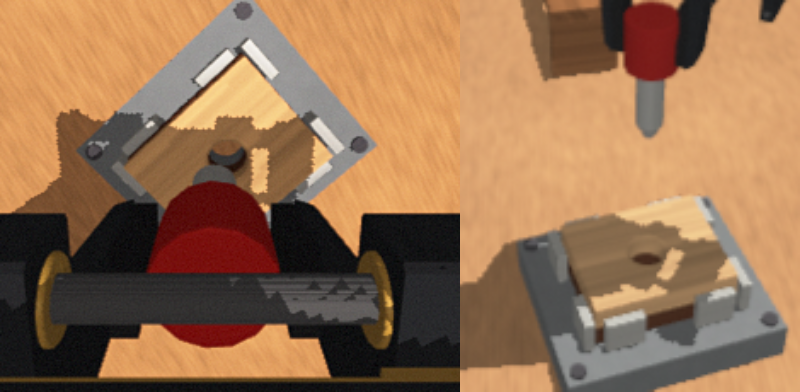

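The pin hangs straight and its nose projects where predicted. I'll move over the hole and down to just above its mouth.

In the tool's units: 0.072 m / 0.5 = 0.144, 0.02 m / 0.5 = 0.04, 0.01 rad / 3.1416 = 0.0032.

Emit:
pendant(deltas=[0, -0.024, 0.012, 0.04, 0, 0, 0.0032, 0, -0.038, 0.018, 0.1, 0, 0, 0.0032, 0, -0.038, 0.018, 0.144, 0, 0, 0.0032, 0, -0.038, 0.018, 0.144, 0, 0, 0.0032, 0, -0.038, 0.018, 0.144, 0, 0, 0.0032, 0, -0.038, 0.018, 0.144, 0, 0, 0.0032, 0, -0.038, 0.018, 0.144, 0, 0, 0.0032])

```text
clock: 8.35
tool_pos: [0.5482, -0.1999, 0.1582]
eef_rot: [0.866, 0.501, 0.001, 0.001]
contact_force: [-0.3, 0.1, -2.5]
opening: 0.418
finger_force: 35.0
```

Run:
```python
from h import *
from plant import r
s=r.get_state();print(delta(s,[0.5476,-0.198,0.1],np.deg2rad(-30)))
c=r.camera_params('wrist');im=r.snapshot('wrist');sd=r.snapshot('side')
a=np.hstack([cv2.resize(im[120:260,180:330],(420,392)),cv2.resize(sd[190:300,225:330],(374,392))])
cv2.imwrite('pics/c7.png',a[:,:,::-1])
```

```text
(array([ 0.0013, -0.0016,  0.0582]), array([ 0.0026, -0.0008,  0.0012]))
```

View pics/c7.png

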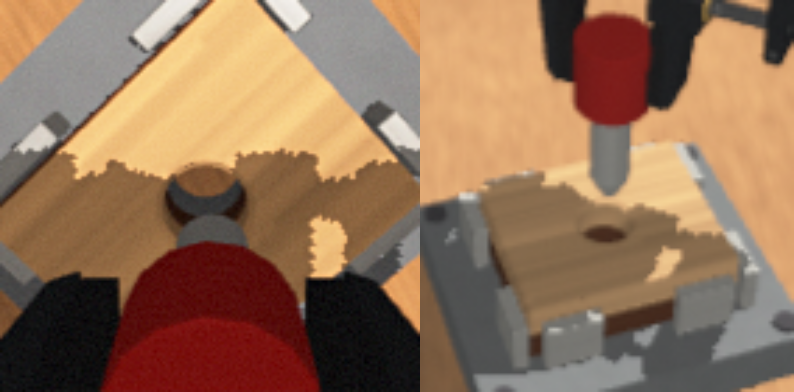

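The pin sits about 2 mm to tool +y of the hole in both views, which agrees with the computed offset. I'll correct that and insert.

In the tool's units: 0.038 m / 0.5 = 0.076, -0.002 m / 0.5 = -0.004.

Emit:
pendant(deltas=[0, 0.002, -0.004, 0, 0, 0, 0, 0, 0.002, -0.004, 0.02, 0, 0, 0, 0, 0.002, -0.004, 0.04, 0, 0, 0, 0, 0.002, -0.004, 0.06, 0, 0, 0, 0, 0.002, -0.004, 0.076, 0, 0, 0, 0, 0.002, -0.004, 0.076, 0, 0, 0, 0, 0.002, -0.004, 0.076, 0, 0, 0])

```text
clock: 9.15
tool_pos: [0.5458, -0.1982, 0.1183]
eef_rot: [0.866, 0.5, -0.0, -0.0]
contact_force: [0.8, 0.5, -2.5]
opening: 0.424
finger_force: 35.0
```

Nose at about 0.05, in the hole with no contact. Continuing.

In the tool's units: 0.03 m / 0.5 = 0.06, 0.024 m / 0.5 = 0.048.

Emit:
pendant(deltas=[0, 0, 0, 0.016, 0, 0, 0, 0, 0, 0, 0.032, 0, 0, 0, 0, 0, 0, 0.048, 0, 0, 0, 0, 0, 0, 0.06, 0, 0, 0, 0, 0, 0, 0.06, 0, 0, 0])

```text
clock: 9.65
tool_pos: [0.5452, -0.198, 0.0876]
eef_rot: [0.866, 0.5, -0.001, -0.001]
contact_force: [-0.5, -0.2, -2.7]
opening: 0.42
finger_force: 35.0
```

Emit:
pendant(deltas=[0, 0, 0, 0.012, 0, 0, 0, 0, 0, 0, 0.02, 0, 0, 0, 0, 0, 0, 0.024, 0, 0, 0, 0, 0, 0, 0.024, 0, 0, 0])

```text
clock: 10.05
tool_pos: [0.5458, -0.1982, 0.0765]
eef_rot: [0.866, 0.5, -0.0, -0.0]
contact_force: [-0.1, -0.5, -1.6]
opening: 0.421
finger_force: 35.0
```

Nose at about 0.008, still held, just above home. I'll go to contact, release and retreat.

In the tool's units: 0.002 m / 0.5 = 0.004.

Emit:
pendant(deltas=[0, 0, 0, 0.004, 0, 0, 0, 0, 0, 0, 0.004, 0, 0, 0, 0, 0, 0, 0.004, 0, 0, 0])

```text
clock: 10.35
tool_pos: [0.546, -0.1982, 0.0748]
eef_rot: [0.866, 0.5, 0.0, 0.0]
contact_force: [-0.1, -0.6, -2.6]
opening: 0.427
finger_force: 35.0
```

Emit:
pendant(deltas=[1, 0, 0, 0, 0, 0, 0, 1, 0, 0, 0, 0, 0, 0, 1, 0, 0, 0, 0, 0, 0, 1, 0, 0, 0, 0, 0, 0, 1, 0, 0, 0, 0, 0, 0, 1, 0, 0, 0, 0, 0, 0])

```text
clock: 10.95
tool_pos: [0.546, -0.1982, 0.0748]
eef_rot: [0.866, 0.5, 0.0, 0.0]
contact_force: [-0.0, 0.1, -0.3]
opening: 0.942
finger_force: 0.0
```

Emit:
pendant(deltas=[1, 0, 0, -0.04, 0, 0, 0, 1, 0, 0, -0.1, 0, 0, 0, 1, 0, 0, -0.18, 0, 0, 0, 1, 0, 0, -0.26, 0, 0, 0, 1, 0, 0, -0.3, 0, 0, 0, 1, 0, 0, -0.3, 0, 0, 0, 1, 0, 0, -0.3, 0, 0, 0])

```text
clock: 11.65
tool_pos: [0.5456, -0.1983, 0.2245]
eef_rot: [0.866, 0.5, -0.0, 0.0]
contact_force: [-0.3, -0.4, -0.6]
opening: 0.998
finger_force: 0.0
```

Run:
```python
from h import *
from plant import r
cs=[r.camera_params(n) for n in("side","wrist")];im=[r.snapshot(n) for n in("side","wrist")]
a=np.hstack([cv2.resize(im[0][190:320,205:345],(422,392)),cv2.resize(im[1][100:240,190:325],(378,392))]);cv2.imwrite('pics/c8.png',a[:,:,::-1])
B,st,m=blob(im[1],'red',(257,185),45);h=cv2.cvtColor(im[1],cv2.COLOR_RGB2HSV)[:,:,2];print(B,st,ray(cs[1],B,.09))
A,sa,_=blob(im[0],'red',(278,235),40);print(A,sa,tri(cs,[A,B]))
```

```text
[256.18210863 184.53594249] [ 238  163   38   43 1252] [ 0.54483237 -0.20100256]
[276.36398467 243.83716475] [267 230  20  29 522] (array([ 0.54380124, -0.20187347,  0.08554107]), array([0.14, 0.47]))
```

View pics/c8.png

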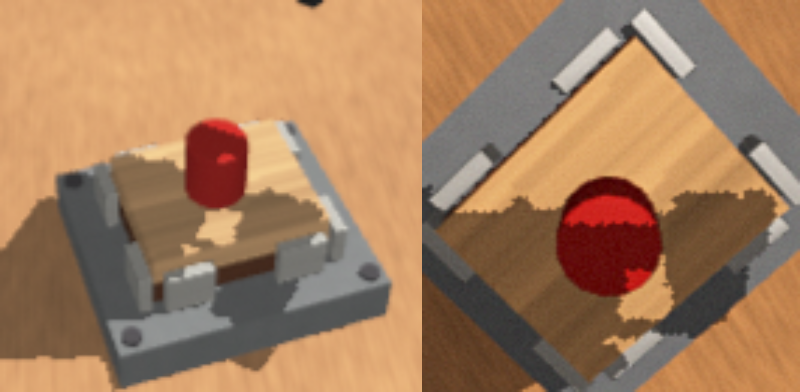

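The knob sits flush and upright on the upper blank, with its centre at z≈0.086 as expected. The blanks lie flat and nothing touches the robot.

```bash
python3 -c "
from plant import r
print(r.finish_job())"
```

```text
the job is handed in; nothing more can be done
None
```

The long red-knobbed pin is fully home through both blanks into the jig base and released, the short blue-knobbed pin was left untouched in the rack, and the job was handed in at about 12 s; no verdict was returned.

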